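Roll a bocal tube into the vee clamp and lock the clamp by feel

TASK

Roll the brass tube off its ledge into the clamp's vee without lifting it, so that it settles lengthways in the vee, then push the red clamp arm down until its cork pad rests on the tube. Then take the orange-handled locking pin from its wooden stand, reach through the slanted slot of the lock housing, sweep the pin's tip along the hidden face inside to find the hole by feel, and push the pin fully home, collar against the housing; let go. Leave the green jar, the ring gauge and the screwdriver where they are.

Things in the scene. Friction and masses are not known exactly. Their poses are not given: they have to be found in the camera images.
- clamp: Green cast bench clamp, fixed on the cart. Origin on the cart top under the vee's bottom line; x points away from the robot across the vee, y (left) along the vee, z up. Along x: wooden ledge, ramp, steel vee (all 100 mm wide, y -50 to 50), then two hinge posts (x 63 to 95, |y| up to 37, 108 mm high). The lock housing stands at its left end, y 95 to 235, up to 210 mm high.
- ledge_crest (a point): Middle of the low crest of the wooden ledge, at clamp x -65, z 69 mm. On the robot's side of it a shallow dip, its bottom at x -85, z 66, holds the tube; the ledge ends open at x -115, z 70.5. On the far side a ramp falls to the vee's edge (x -24, z 59): a tube pushed slowly over the crest rolls down into the vee by itself.
- vee_line (a point): Middle of the bottom line of the 90-degree steel vee, at clamp x 0, y 0, z 35 mm; the line runs along clamp y. The far vee face rises to x 46, z 81 mm.
- tube: Lacquered brass tube, 36 mm diameter, 140 mm long, 0.2 to 0.35 kg, origin in its middle, y axis along its length (it turns about y as it rolls). It starts in the dip of the ledge, centre at clamp x -85, z 84 mm; settled in the vee its centre is at clamp x 0, z 60.5 mm, and must be within 25 mm of y 0.
- jaw (a joint): Angle of the red clamp arm, rad: 0 = level, closed, cork pad resting on the tube in the vee; positive = open, free end raised, pointing to the robot's side. Starts at 0.7 to 1.0; a stiff hinge (0.45 N m friction) holds it anywhere. Bar 30 mm wide, 14 thick, 150 long from the hinge. Pushed straight down from above at clamp x 5, y 0 (over the vee, 70 mm from the hinge) it closes with 5 to 10 N.
- jaw_hinge (a point): Point on the hinge axis of the clamp arm, mid-thickness and mid-width of the arm, at clamp x 75, y 0, z 95 mm. The axis runs along clamp y.
- lock_housing: Lock housing of the clamp. Origin in the middle of its slot, on the outer surface of its slanted cover, at clamp x 12, y 165, z 185 mm; z points out of the slot, leaning 35 degrees from vertical towards the robot; y is the clamp's y, along the slot; x across it. Slot 60 mm long (y -30 to 30), 24 mm wide, between two yellow lines; cover 72 by 140 mm, 6 mm thick.
- hidden_face (a point): Middle of the hidden flat face inside the lock housing, parallel to the cover, 40 mm below its outer surface. In the face is one blind hole, 20 mm (y) by 22 mm (x), 52 mm deep, straight along the housing's z, at x 0 but at an unknown y between -18 and 18 mm, different each time. A steel lug of the arm crosses the hole's depth unless the arm is closed.
- pin: Locking pin, 145 mm long, 0.14 kg, origin at its tip, z from tip to handle. Steel shank 14 mm diameter, z 0 to 85 mm, tip bevelled to 9 mm over 4 mm; collar 34 mm diameter, z 85 to 90; orange handle 24 mm square, z 90 to 145, flats facing its x and y. Stands upright in its stand. Fully home, the collar rests on the cover, tip 85 mm below the cover's outer surface.
- jaw_ball (a point): Centre of the black ball, 28 mm diameter, at the free end of the arm, 155 mm from the hinge axis.
- pin_stand: Dark wooden stand fixed to the cart, 90 by 70 mm, 55 mm high, origin at the centre of its underside; the pin stands in a 16.5 mm hole in its middle, 45 mm deep, tip 10 mm above the cart top. It may be at the robot's right or left.
- jar: Green glass jar of brass ferrules, 72 mm diameter, 102 mm high, origin at the centre of its underside. Bystander, at the other side from the pin stand.
- ring_gauge: Chrome ring gauge, 72 mm outside, 36 mm bore, 20 mm high, lying flat, origin at the centre of its underside. Bystander.
- screwdriver: Screwdriver 180 mm long lying on the cart, between the robot and the clamp. Bystander.

How it is judged:
By the outcome, as a careful person would: the job done as asked, in the order asked, and still so for the second after the job is handed in, with the robot touching nothing.
It also fails if it takes over 72 s, if anything falls off the work surface, if the arm or the gripper's body presses on something with over 40 N, if the wrist force passes 120 N, or if a joint passes its speed limit or range.

ROBOT

A 6-joint arm with a two-finger parallel gripper is mounted at the origin on the work surface. World frame = base frame: x ahead of the robot, y to its left, z up, the work surface at z = 0. Lengths are in m, angles in rad, forces in N, time in s.
With the tool pointing down it reaches from about 0.25 to 0.775 m from the base axis. Payload 4 kg.
Tool frame: the origin (TCP) lies at the very end of the fingers, on their centre line; the grasp point (between the pads) lies hold_point_z behind it (hold_point_z is the distance from the TCP to the grasp point, in m); z points along the fingers, y is the direction in which the jaws open and shut (so a half turn about z gives the same grasp; the last joint's range is limited). The gripper opens to 94 mm and grips with 3 to 60 N. Pads are 16 mm wide; open, the fingers measure 119 mm over their backs; the gripper's body (75 mm by 177 mm) begins 78 mm behind the grasp point.
Start: joints at [-1.396, 0.087, 1.371, -0, 1.684, -0.103], TCP at [0.151, -0.529, 0.206] pointing down, gripper open.
Joint ranges: [-3.1, 3.1], [-0.76, 2.03], [0.27, 2.55], [-1.08, 4.22], [0.17, 2.65], [-2.57, 2.57]. Speed limits (rad/s): [2.79, 2.79, 3.14, 3.14, 3.14, 3.14].

INTERFACE

Orientations are given as [roll, pitch, yaw] about the fixed x, y, z axes, in that order (R = Rz(yaw) Ry(pitch) Rx(roll)).
In Python, from bench import * gives the robot as it stands.
- The arm moves only by the tool step_arm, never from a script. Its argument "increments" is text: rows parted by semicolons, each of 6 numbers parted by spaces: the shift along the tool's x, y, z in cm, then the turn, a rotation vector about the tool's x, y, z in rad. A call has 1 to 5 rows; each row shifts and turns the commanded pose from where the row before left it, along the tool's axes as they then stand; what a row does not reach is not made up. A row lasts 1/10 s, in which the tool goes at most 50 mm and 8.59 degrees, less where a joint would pass 70% of its speed; a pose out of reach is approached as far as the arm can. A call is refused whole if a number of a shift passes 5 or a number of a turn 0.15, either way. A call with a gripper value outside its range is refused whole. "claw" is the gripper's target within -1 to 1 (shut at 1, half-way at 0, fully open at -1), set as the call begins (left out, the last holds). The fingers move at their own pace and stop on an object; the grip force is fixed at half the most. Time passes only in rows, so rows that do not move let the fingers close. It gives the time, the measured TCP pose, the force and the opening at its end, in the units of the state.
- get_obs(): the state, without advancing time (a new reading comes with each control period).
- snapshot(name): name is "side" or "top"; returns the picture (480x640x3 uint8, red, green, blue); there is no depth.
- calibration(name): a dict with "camera_matrix" (3x3 intrinsics, pixels), "k1" (the pictures are not rectified: a ray, as slopes to the right and down, at radius r is drawn at 1 + k1 r^2 times it, then the intrinsics apply), "eye" and "orientation" of the camera in the world. Camera axes: x right, y up, looking along -z (the intrinsics and any distortion apply to the point x, -y, -z); pixel columns grow to the right and rows downward; lengths in m; the calibration is good to about 2 mm. A picture is of the moment at which its call begins. calibration takes no time and is no camera call.
- close_job(): hands the job in, once; it reports no verdict.
The state is a dict: "time": time; "joint_positions": joint angles; "qvel": joint speeds; "joint_torque": joint torques, N m; "tool_pos": TCP position; "ee_rot": TCP orientation; "wrist_force": force on the tool from outside, world axes, zero at the start; "wrist_torque": the same for the moment, N m; "width": finger opening in m.
Only numpy, scipy, OpenCV 4.12 (cv2) and the standard library are available. Lean on these libraries where they do the work, as an engineer would, in place of code of your own. Each camera call takes 0.05 s, during which the arm holds its last target. There are 200 camera calls.

## Working session

There is one attempt and no reset: what is moved stays moved. The work goes in short steps, Python scripts to look and compute and a tool call to move; the robot and the scene stay as the last step left them, time stands still between calls to the robot, and variables do not carry over. Pictures are saved under pics/ and viewed, about 8 in all and at most 12, crops included, and the job is handed in when it is done.

Besides the shell and the picture viewer there is one more tool, called after "Request:" as a command line: name --argument value ..., lists and objects as JSON in quotes. step_arm: Moves the arm, as the interface text tells. Its arguments: {"type":"object","properties":{"increments":{"type":"string"},"claw":{"type":"number"}},"required":["increments"]}

```bash
ls; mkdir -p pics
python3 - <<'E'
from bench import *
import cv2
for n in("side","top"):
    im=snapshot(n); cv2.imwrite(f"pics/{n}0.png",im[:,:,::-1]); print(n,calibration(n))
o=get_obs(); print({k:(v if not hasattr(v,'round') else v) for k,v in o.items()})
E
```

```text
pics
side {'camera_matrix': array([[435.9801086 ,   0.        , 319.77083255],
       [  0.        , 435.9801086 , 236.37811505],
       [  0.        ,   0.        ,   1.        ]]), 'k1': -0.10207494186901271, 'eye': array([ 0.30031382, -0.67490906,  0.58310418]), 'orientation': array([ 1.00123851, -0.00136561, -0.36700425])}
top {'camera_matrix': array([[618.68298983,   0.        , 317.79877008],
       [  0.        , 618.68298983, 231.2535644 ],
       [  0.        ,   0.        ,   1.        ]]), 'k1': -0.026624934930108767, 'eye': array([0.42517401, 0.02139967, 1.30078175]), 'orientation': array([ 0.10940627, -0.02842598, -1.59219694])}
{'time': 0.1, 'joint_positions': array([-1.39607785e+00,  8.78756117e-02,  1.37208947e+00, -4.97548993e-06,
        1.68358992e+00, -1.03108604e-01]), 'qvel': array([-0.00133955, -0.00022526, -0.00338784,  0.00039073, -0.00082105,
       -0.00156403]), 'joint_torque': array([ 2.20165421e-03, -3.41250730e+01, -3.03301871e+01,  7.20534520e-02,
        3.03826563e-02, -8.66288860e-05]), 'tool_pos': array([ 0.15075059, -0.52842861,  0.20443114]), 'ee_rot': array([-3.13964022e+00, -1.97057535e-04,  2.77826333e-01]), 'wrist_force': array([ 0.56840351, -0.04271269,  0.42182393]), 'wrist_torque': array([-0.03106291, -0.03539984,  0.0529072 ]), 'width': 0.09402756915575188}
```

View pics/side0.png

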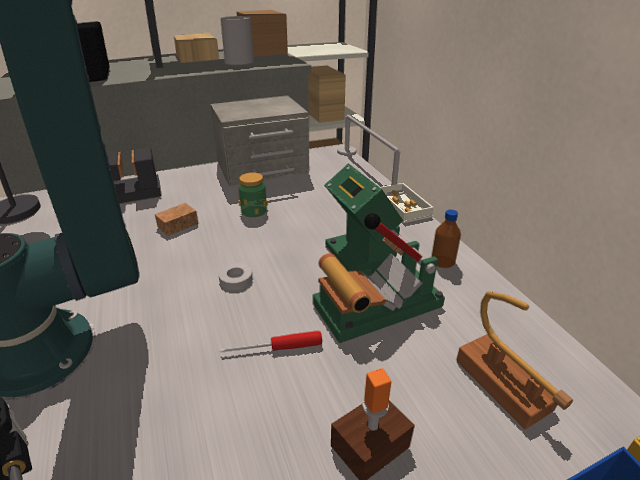

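View pics/top0.png

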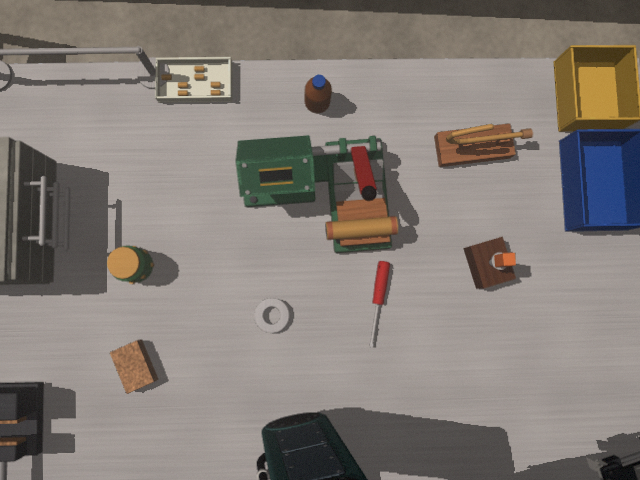

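The side view shows the pin stand at about (372,440) with its orange handle at (377,390). The clamp is near (380,270), with the black ball at (372,221), and the jar, ring and screwdriver are all clear. In the top view the tube runs from (328,229) to (397,227), the slot is at (276,176) and the pin top is at (508,259).

```bash
cat > h.py <<'E'
from bench import *
import numpy as np, cv2
from scipy.spatial.transform import Rotation as Ro
def cam(n):
    c=calibration(n); return c,Ro.from_euler('xyz',c['orientation']).as_matrix()
def ray(n,uv):
    c,R=cam(n);K=c['camera_matrix']
    d=np.array([(uv[0]-K[0,2])/K[0,0],(uv[1]-K[1,2])/K[1,1]]);s=d.copy()
    for _ in range(20): s=d/(1+c['k1']*(s@s))
    return np.array(c['eye']),R@np.array([s[0],-s[1],-1.])
def onz(n,uv,z):
    e,d=ray(n,uv); return e+d*(z-e[2])/d[2]
def tri(a,b):
    (e,d),(f,g)=ray('top',a),ray('side',b)
    t=np.linalg.lstsq(np.c_[d,-g],f-e,rcond=None)[0]
    p,q=e+t[0]*d,f+t[1]*g; return (p+q)/2,np.linalg.norm(p-q)
def proj(n,p):
    c,R=cam(n);K=c['camera_matrix'];q=R.T@(np.array(p)-c['eye']);s=np.array([q[0],-q[1]])/-q[2]
    s=s*(1+c['k1']*(s@s)); return s*[K[0,0],K[1,1]]+K[:2,2]
E
python3 - <<'E'
import cv2,numpy as np
from h import *
im=cv2.imread('pics/top0.png')
a=cv2.resize(im[125:260,230:410],None,fx=4,fy=4,interpolation=cv2.INTER_CUBIC)
cv2.imwrite('pics/c1.png',a)
b=cv2.resize(im[230:295,455:525],None,fx=5,fy=5,interpolation=cv2.INTER_CUBIC)
s=cv2.imread('pics/side0.png');b2=cv2.resize(s[360:480,320:420],None,fx=4,fy=4,interpolation=cv2.INTER_CUBIC)
o=np.zeros((480,800,3),np.uint8);o[:325,:350]=b;o[:480,360:760]=b2;cv2.imwrite('pics/c2.png',o)
hsv=cv2.cvtColor(im,cv2.COLOR_BGR2HSV);hs=cv2.cvtColor(s,cv2.COLOR_BGR2HSV)
def big(m,box):
    z=np.zeros_like(m);x0,y0,x1,y1=box;z[y0:y1,x0:x1]=m[y0:y1,x0:x1]
    c=max(cv2.findContours(z,0,1)[0],key=cv2.contourArea);r=cv2.minAreaRect(c);M=cv2.moments(c)
    return (M['m10']/M['m00'],M['m01']/M['m00']),r
for nm,n,h,lo,hi,box in [('ballT','top',hsv,(0,0,0),(180,255,45),(355,180,382,205)),('ballS','side',hs,(0,0,0),(180,255,45),(358,208,384,235)),
 ('pinT','top',hsv,(5,180,180),(18,255,255),(490,240,525,275)),('pinS','side',hs,(5,180,150),(18,255,255),(355,360,400,420)),
 ('slot','top',hsv,(0,0,0),(180,255,45),(255,165,297,188)),('yel','top',hsv,(18,90,90),(35,255,255),(255,160,300,190)),
 ('stand','top',hsv,(0,40,20),(20,255,130),(455,230,525,295))]:
    try: print(nm,big(cv2.inRange(h,lo,hi),box))
    except Exception as e: print(nm,e)
E
```

```text
ballT ((368.6058394160584, 192.647201946472), ((368.5, 192.5), (13.0, 13.0), 90.0))
ballS ((368.62038664323376, 223.2138254247217), ((369.0, 223.5), (21.0, 22.0), 90.0))
pinT float division by zero
pinS ((378.40068728522334, 377.5457044673539), ((378.60003662109375, 377.29998779296875), (15.495159149169922, 19.922346115112305), 71.56504821777344))
slot ((276.8046511627907, 174.7317829457364), ((275.6475524902344, 175.12295532226562), (9.415717124938965, 31.1442928314209), 84.80557250976562))
yel ((276.6391437308868, 183.15290519877675), ((276.02069091796875, 183.23733520507812), (2.728832721710205, 32.22621536254883), 85.03025817871094))
stand ((487.7176960140166, 263.7625930792816), ((490.9107971191406, 262.83514404296875), (45.21570587158203, 44.77457809448242), 72.89727020263672))
```

View pics/c1.png

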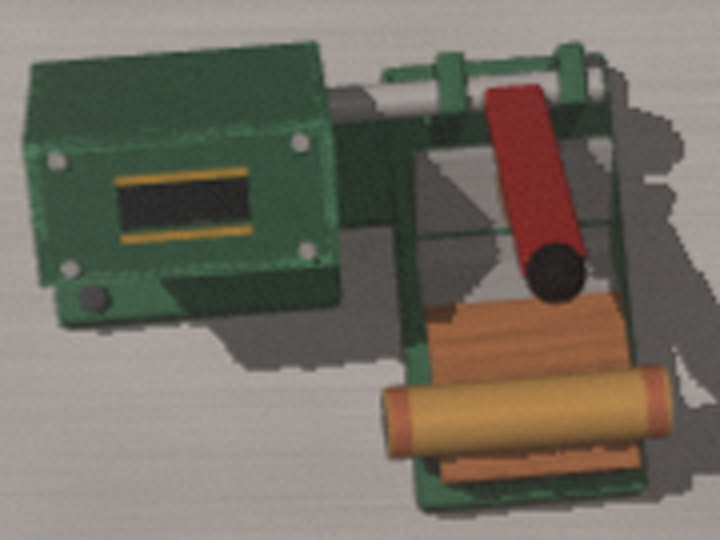

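View pics/c2.png

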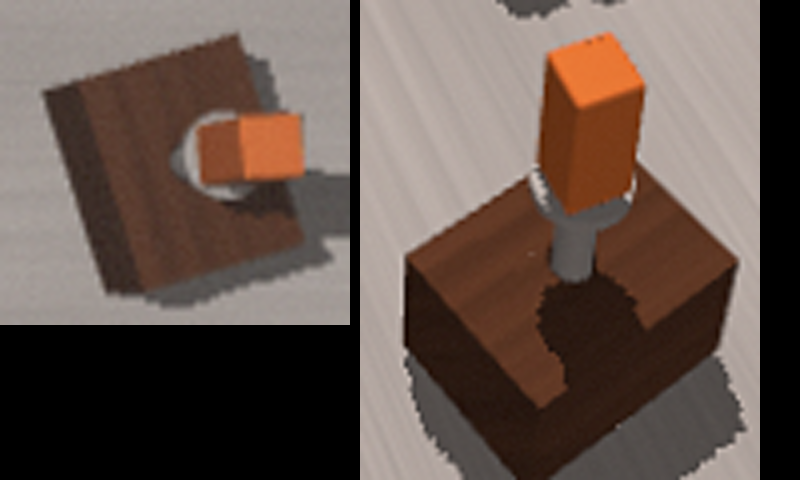

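Crop c1 shows the tube end-cap centres at (397,423) and (657,402), and the slot centre at (184,206). The arm's black ball is at (555,273), over the vee. Crop c2 shows the pin handle's top face square to the image and the stand turned by about 17°.

Run:
```python
from h import *
np.set_printoptions(precision=4,suppress=True)
c1=lambda u:np.array(u)/4+[230-.375,125-.375]
c2=lambda u:np.array(u)/5+[455-.4,230-.4]
s2=lambda u:(np.array(u)-[360,0])/4+[320-.4,360-.4]
L=onz('top',c1((388+10,423)),.084);R=onz('top',c1((656,402)),.084)
L=onz('top',c1((386,424)),.084);R=onz('top',c1((670,401)),.084)
print('tube',L,R,np.linalg.norm(L-R),(L+R)/2); d=(L-R)[:2];yaw=np.arctan2(-d[0],d[1]);print('yaw',yaw)
C=[(116,180),(248,170),(252,236),(122,241)]
S=[onz('top',c1(p),.185) for p in C];print('slot',np.array(S),np.mean(S,0)); 
for a,b in((0,1),(3,2)):
  d=S[a]-S[b];print(np.arctan2(-d[0],d[1]))
# screw heads on the cover
ball,e=tri((368.6,192.6),(372.2,220.7));print('ball',ball,e)
ball,e=tri((368.6,192.6),(369,223.3));print('ball2',ball,e)
P=[(240,115),(302,115),(303,178),(242,180)]
P3=np.array([onz('top',c2(p),.155) for p in P]);print('pin',P3,P3.mean(0))
print('pintri',tri(c2(np.mean(P,0)),s2((595.5,72.5))))
T=[(80,85),(240,35),(302,243),(147,290)]
T3=np.array([onz('top',c2(p),.055) for p in T]);print('stand',T3,T3.mean(0), T3[0]-T3[1],T3[1]-T3[2])
# clamp frame from tube & slot
mid=(L+R)/2
for y in(yaw,):
  Rz=lambda v:np.array([np.cos(y)*v[0]-np.sin(y)*v[1],np.sin(y)*v[0]+np.cos(y)*v[1]])
  oS=np.mean(S,0)[:2]-Rz((12,165)) if 0 else np.mean(S,0)[:2]-Rz((.012,.165))
  oT=mid[:2]-Rz((-.085,0)); print('origin slot',oS,'tube',oT)
  for z,v in((.0655,(-.115,-.05)),(.0655,(-.115,.05)),(.108,(.079,0)),(.081,(.046,.05))):
    print(v,(proj('top',np.r_[oS+Rz(v),z])-[230,125])*4)
```

```text
tube [ 0.5591 -0.0326  0.084 ] [ 0.568  -0.1742  0.084 ] 0.14191521098561277 [ 0.5635 -0.1034  0.084 ]
yaw 0.06295778487340048
slot [[0.6626 0.093  0.185 ]
 [0.6663 0.0325 0.185 ]
 [0.6355 0.0312 0.185 ]
 [0.6342 0.0906 0.185 ]] [0.6496 0.0618 0.185 ]
0.0613747716259113
0.02271392406824364
ball [ 0.6147 -0.106   0.2027] 0.0024216344758387904
ball2 [ 0.6126 -0.1054  0.1981] 0.0036954507024500455
pin [[ 0.5037 -0.36    0.155 ]
 [ 0.5032 -0.3836  0.155 ]
 [ 0.4796 -0.3827  0.155 ]
 [ 0.4793 -0.3595  0.155 ]] [ 0.4915 -0.3715  0.155 ]
pintri (array([ 0.4928, -0.3729,  0.1524]), np.float64(0.0026043577021294083))
stand [[ 0.5241 -0.3279  0.055 ]
 [ 0.5434 -0.3951  0.055 ]
 [ 0.4579 -0.4161  0.055 ]
 [ 0.4403 -0.3513  0.055 ]] [ 0.4914 -0.3726  0.055 ] [-0.0192  0.0672  0.    ] [0.0855 0.021  0.    ]
origin slot [ 0.648  -0.1036] tube [ 0.6484 -0.098 ]
(-0.115, -0.05) [638.3526 466.6603]
(-0.115, 0.05) [440.7426 482.8792]
(0.079, 0) [512.3253  77.0984]
(0.046, 0.05) [414.4827 161.9534]
```

```bash
cat >> h.py <<'E'
O=np.array([.648,-.104,0]);YAW=.06
RC=Ro.from_euler('z',YAW).as_matrix()
def W(c): return O+RC@np.array(c)          # clamp -> world
def C(w): return RC.T@(np.array(w)-O)      # world -> clamp
def down(yaw,tilt=0): return Ro.from_euler('xyz',[np.pi,0,yaw]).as_matrix()@Ro.from_euler('y',tilt).as_matrix()
def delta(p,R,obs=None):
    o=obs or get_obs();Rc=Ro.from_euler('xyz',o['ee_rot']).as_matrix()
    print('turn first',Ro.from_matrix(Rc.T@R).as_rotvec().round(3),'then shift cm',(R.T@(np.array(p)-o['tool_pos'])*100).round(2))
def st():
    o=get_obs();print('t',round(o['time'],2),'clampTCP mm',(C(o['tool_pos'])*1000).round(1),'rot',o['ee_rot'].round(3),'F',o['wrist_force'].round(1),'w',round(o['width'],4))
    return o
E
python3 - <<'E'
from h import *
import bench; print([n for n in dir(bench) if not n.startswith('_')]); print(globals().get('hold_point_z'))
st(); delta(W((-.145,.005,.2)),down(YAW,.15)); delta(W((-.145,.005,.078)),down(YAW,.15))
E
```

```text
['IKError', 'calibration', 'close_job', 'get_obs', 'hold_point_z', 'snapshot']
0.0188
t 0.1 clampTCP mm [-521.8 -393.8  204.4] rot [-3.14  -0.     0.278] F [ 0.6 -0.   0.4] w 0.094
turn first [-0.018  0.149  0.217] then shift cm [ 37.19 -39.88   6.07]
turn first [-0.018  0.149  0.217] then shift cm [ 35.37 -39.88  18.13]
```

Request:
step_arm --increments "0 0 0 -0.009 0.075 0.108; 0 0 0 -0.009 0.075 0.108; 2.6 -2.8 0 0 0 0; 2.6 -2.8 0 0 0 0; 2.6 -2.8 0 0 0 0"

```text
time: 0.6
tool_pos: [0.2227, -0.4393, 0.2164]
ee_rot: [3.141, -0.151, 0.059]
wrist_force: [1.2, -0.5, -0.4]
width: 0.0942
```

Request:
step_arm --increments "2.6 -2.8 0.5 0 0 0; 2.6 -2.8 0.5 0 0 0; 2.6 -2.8 0.5 0 0 0; 2.6 -2.8 0.5 0 0 0; 2.6 -2.8 0.5 0 0 0"

```text
time: 1.1
tool_pos: [0.3466, -0.291, 0.2111]
ee_rot: [3.14, -0.151, 0.061]
wrist_force: [0.7, 0.7, 0.2]
width: 0.0943
```

Request:
step_arm --increments "2.6 -2.9 0.5 0 0 0; 2.6 -2.9 0.5 0 0 0; 2.6 -2.9 0.5 0 0 0; 2.6 -2.9 0.5 0 0 0; 0 0 0 0 0 0"

```text
time: 1.6
tool_pos: [0.4462, -0.1664, 0.2065]
ee_rot: [-3.141, -0.151, 0.068]
wrist_force: [-0.3, 0.1, 0.1]
width: 0.0942
```

Run:
```python
from h import *
st(); delta(W((-.145,.005,.2)),down(YAW,.15)); delta(W((-.14,.005,.078)),down(YAW,.15))
```

```text
t 1.6 clampTCP mm [-205.2  -50.2  206.5] rot [-3.141 -0.151  0.068] F [-0.3  0.1  0.1] w 0.0942
turn first [-0.002 -0.001  0.008] then shift cm [ 5.85 -5.52  1.55]
turn first [-0.002 -0.001  0.008] then shift cm [ 4.53 -5.52 13.68]
```

Request:
step_arm --increments "1.5 -1.8 2 0 0 0.008; 1.5 -1.8 2 0 0 0; 1.5 -1.9 2 0 0 0; 0 0 2.5 0 0 0; 0 0 2.5 0 0 0"

```text
time: 2.1
tool_pos: [0.5024, -0.1123, 0.1042]
ee_rot: [3.14, -0.15, 0.054]
wrist_force: [-0.0, 0.3, 0.1]
width: 0.094
```

Request:
step_arm --increments "0 0 1.5 0 0 0; 0 0 1.2 0 0 0; 0 0 0 0 0 0"

```text
time: 2.4
tool_pos: [0.5049, -0.112, 0.0762]
ee_rot: [-3.141, -0.147, 0.052]
wrist_force: [-1.2, -0.0, -0.4]
width: 0.0938
```

Run:
```python
from h import *
st(); delta(W((-.12,.005,.078)),down(YAW,.15))
im=snapshot('side')[150:350,250:480,::-1]; cv2.imwrite('pics/s1.png',cv2.resize(im,None,fx=3,fy=3,interpolation=2))
```

```text
t 2.4 clampTCP mm [-143.3    0.6   76.2] rot [-3.141 -0.147  0.052] F [-1.2 -0.  -0.4] w 0.0938
turn first [ 0.     0.003 -0.007] then shift cm [ 2.33 -0.44  0.17]
```

View pics/s1.png

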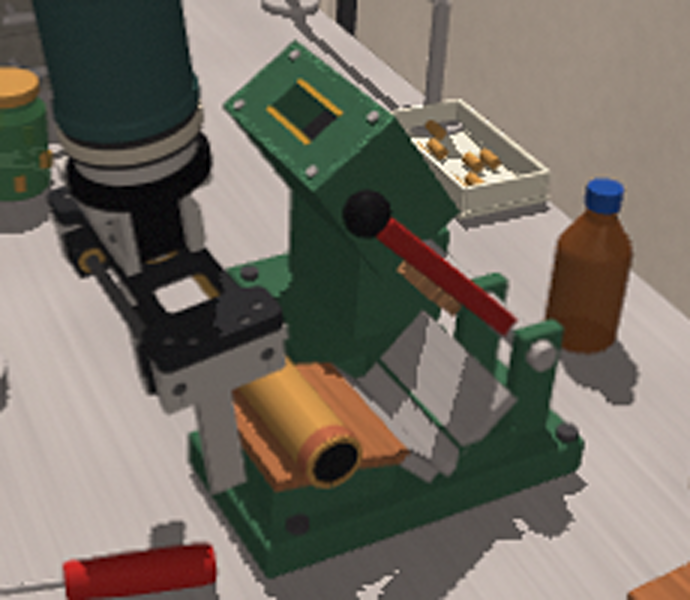

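The open gripper stands behind the tube with both fingers clear of it, and the ball and arm are well away from the gripper body. I'll push slowly along the ledge.

Request:
step_arm --increments "0.6 -0.1 0.1 0 0 -0.007; 0.6 -0.1 0.1 0 0 0; 0.6 -0.1 0.1 0 0 0; 0.4 0 0.06 0 0 0; 0.3 0 0.05 0 0 0"

```text
time: 2.95
tool_pos: [0.5323, -0.1073, 0.0785]
ee_rot: [3.14, -0.151, 0.061]
wrist_force: [-0.6, 0.3, -0.4]
width: 0.0943
```

Request:
step_arm --increments "0.3 0 0.05 0 0 0; 0.3 0 0.05 0 0 0; 0.3 0 0.05 0 0 0; 0.3 0 0.05 0 0 0; 0.3 0 0.05 0 0 0"

```text
time: 3.45
tool_pos: [0.5466, -0.1065, 0.0779]
ee_rot: [3.14, -0.15, 0.06]
wrist_force: [-2.2, 0.2, 1.5]
width: 0.0941
```

Run:
```python
from h import *
st()
im=snapshot('side')[150:350,250:480,::-1]; cv2.imwrite('pics/s2.png',cv2.resize(im,None,fx=3,fy=3,interpolation=2))
```

```text
t 3.45 clampTCP mm [-101.4    3.6   77.9] rot [ 3.14 -0.15  0.06] F [-2.2  0.2  1.5] w 0.0941
```

Request:
step_arm --increments "0.25 0 0.04 0 0 0; 0.2 0 0.03 0 0 0; 0.2 0 0.03 0 0 0; 0.2 0 0.03 0 0 0; 0.2 0 0.03 0 0 0"

```text
time: 4.0
tool_pos: [0.5577, -0.1058, 0.078]
ee_rot: [3.14, -0.151, 0.06]
wrist_force: [-2.8, -0.5, 0.9]
width: 0.0939
```

Run:
```python
from h import *
st()
im=snapshot('side')[150:350,250:480,::-1]; cv2.imwrite('pics/s3.png',cv2.resize(im,None,fx=3,fy=3,interpolation=2))
```

```text
t 4.0 clampTCP mm [-90.2   3.6  78. ] rot [ 3.14  -0.151  0.06 ] F [-2.8 -0.5  0.9] w 0.0939
```

View pics/s3.png

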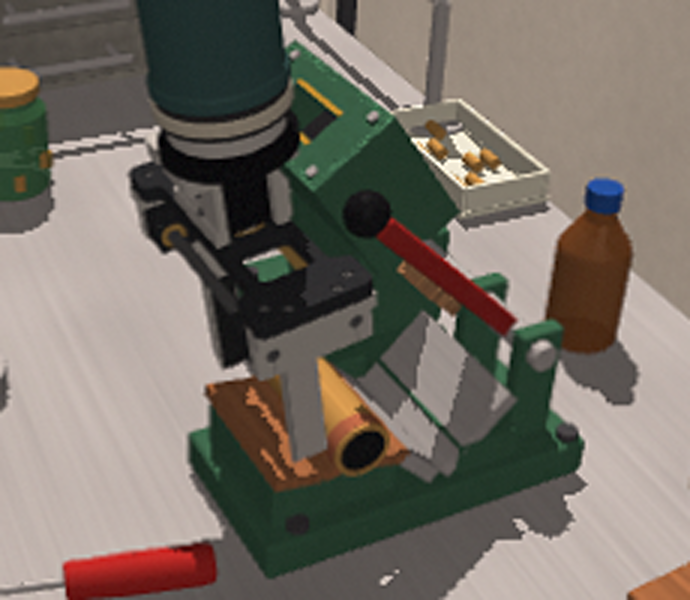

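The tube is parallel and almost at the crest, with its end at (362,450) in the crop. I'll carry on slowly.

Request:
step_arm --increments "0.2 0 0.03 0 0 0; 0.2 0 0.03 0 0 0; 0.15 0 0.02 0 0 0; 0.15 0 0.02 0 0 0; 0.15 0 0.02 0 0 0"

```text
time: 4.55
tool_pos: [0.5663, -0.1053, 0.0781]
ee_rot: [3.14, -0.151, 0.061]
wrist_force: [0.4, 0.1, 1.2]
width: 0.0939
```

Run:
```python
from h import *
st()
a=snapshot('side')[150:350,250:480,::-1]; b=snapshot('top')[125:260,300:410,::-1]
cv2.imwrite('pics/s4.png',np.hstack([cv2.resize(a,(460,400)),cv2.resize(b,(326,400))]))
```

```text
t 4.55 clampTCP mm [-81.7   3.6  78.1] rot [ 3.14  -0.151  0.061] F [0.4 0.1 1.2] w 0.0939
```

Request:
step_arm --increments "0 0 0 0 0 0; -0.5 0 0 0 0 0; -1.5 0 -1 0 0 0; -2 0 -3 0 0 0; -3 0 -4 0 0 0"

```text
time: 5.15
tool_pos: [0.483, -0.1095, 0.145]
ee_rot: [-3.141, -0.146, 0.061]
wrist_force: [-0.2, -0.3, 1.7]
width: 0.0937
```

Run:
```python
from h import *
st()
a=snapshot('side')[150:350,250:480,::-1]; b=snapshot('top')[125:260,300:410,::-1]
cv2.imwrite('pics/s5.png',np.hstack([cv2.resize(a,(460,400)),cv2.resize(b,(326,400))]))
```

```text
t 5.15 clampTCP mm [-165.     4.4  145. ] rot [-3.141 -0.146  0.061] F [-0.2 -0.3  1.7] w 0.0937
```

View pics/s5.png

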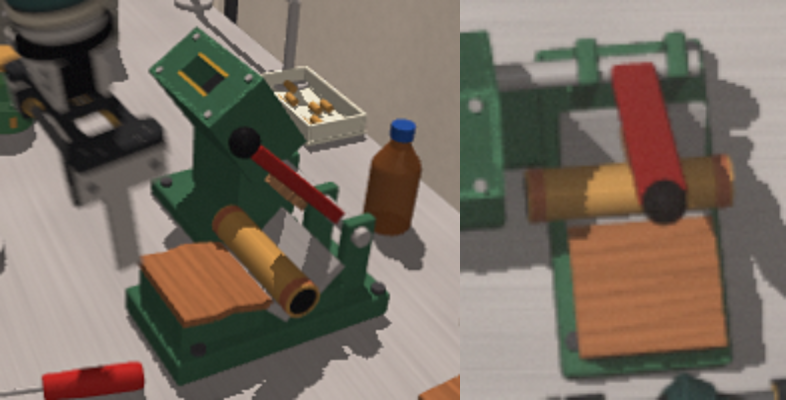

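The tube has settled lengthways in the vee, with its ends at (527,190) and (733,180) in the right half of the crop, about centred. Next I'll close the jaw.

Run:
```python
from h import *
im=cv2.imread('pics/s5.png')
print('tube y mm',[(C(onz('top',(300+u*110/326,125+v*135/400),.0605))*1000).round(1) for u,v in((527-460,192),(733-460,177))])
st(); delta(W((-.165,-.008,.25)),down(YAW));delta(W((.005,-.008,.25)),down(YAW)); print(get_obs()['joint_positions'].round(2))
```

```text
tube y mm [array([ 1.8, 75.7, 60.5]), array([  1.5, -66.9,  60.5])]
t 5.25 clampTCP mm [-163.     2.6  152.7] rot [ 3.135 -0.16   0.06 ] F [ 0.2 -0.3  0.9] w 0.094
turn first [ 0.006 -0.16  -0.   ] then shift cm [-0.2   1.06 -9.73]
turn first [ 0.006 -0.16  -0.   ] then shift cm [16.8   1.06 -9.73]
[-0.38 -0.13  1.7   0.06  1.43  1.12]
```

Request:
step_arm --increments "0 0 -3 0 -0.08 0; 0 0.4 -3.4 0 -0.08 0; 1 0.3 -3.4 0 0 0; 3.5 0.3 0 0 0 0; 4 0 0 0 0 0" --claw 1

```text
time: 5.75
tool_pos: [0.5654, -0.1157, 0.2452]
ee_rot: [3.138, 0.005, 0.059]
wrist_force: [-0.2, -0.5, -1.1]
width: 0.0575
```

Request:
step_arm --increments "4 0 0 0 0 0; 4 0 0 0 0 0; 0 0 0 0 0 0"

```text
time: 6.05
tool_pos: [0.6467, -0.1097, 0.2364]
ee_rot: [-3.141, 0.015, 0.062]
wrist_force: [-0.7, 0.5, -1.5]
width: 0.0335
```

Run:
```python
from h import *
st(); delta(W((.005,-.008,.18)),down(YAW))
```

```text
t 6.05 clampTCP mm [ -1.7  -5.6 236.4] rot [-3.141  0.015  0.062] F [-0.7  0.5 -1.5] w 0.0335
turn first [-0.001  0.015  0.002] then shift cm [0.67 0.24 5.64]
```

Request:
step_arm --increments "0.7 0.3 1.5 0 0.015 0; 0 0 1.5 0 0 0; 0 0 1.2 0 0 0; 0 0 1 0 0 0; 0 0 0.5 0 0 0"

```text
time: 6.55
tool_pos: [0.6502, -0.1129, 0.1851]
ee_rot: [3.14, -0.005, 0.06]
wrist_force: [0.7, 0.2, 3.0]
width: 0.0005
```

Request:
step_arm --increments "0 0 0.5 0 0 0; 0 0 0.5 0 0 0; 0 0 0.5 0 0 0; 0 0 0.5 0 0 0; 0 0 0.5 0 0 0"

```text
time: 7.05
tool_pos: [0.6511, -0.1131, 0.1606]
ee_rot: [3.14, -0.006, 0.06]
wrist_force: [0.4, -0.3, 4.4]
width: 0.0005
```

Request:
step_arm --increments "0 0 0.5 0 0 0; 0 0 0.5 0 0 0; 0 0 0.5 0 0 0; 0 0 0.5 0 0 0; 0 0 0.5 0 0 0"

```text
time: 7.55
tool_pos: [0.651, -0.1131, 0.1352]
ee_rot: [3.14, -0.005, 0.06]
wrist_force: [-1.2, -0.9, 3.3]
width: 0.0005
```

Run:
```python
from h import *
st(); delta(W((.005,-.008,.11)),down(YAW))
a=snapshot('side')[150:350,250:480,::-1]; b=snapshot('top')[125:260,300:410,::-1]
cv2.imwrite('pics/s6.png',np.hstack([cv2.resize(a,(460,400)),cv2.resize(b,(326,400))]))
```

```text
t 7.55 clampTCP mm [  2.4  -9.2 135.2] rot [ 3.14  -0.005  0.06 ] F [-1.2 -0.9  3.3] w 0.0005
turn first [ 0.002 -0.005  0.   ] then shift cm [ 0.26 -0.12  2.52]
```

Request:
step_arm --increments "0.1 -0.1 0.5 0 0 0; 0.1 0 0.5 0 0 0; 0 0 0.5 0 0 0; 0 0 0.5 0 0 0; 0 0 0.4 0 0 0"

```text
time: 8.15
tool_pos: [0.6528, -0.1119, 0.1108]
ee_rot: [3.14, -0.004, 0.06]
wrist_force: [-2.0, -0.1, 3.1]
width: 0.0007
```

Request:
step_arm --increments "0 0 0.2 0 0 0; 0 0 0.2 0 0 0; 0 0 0.2 0 0 0"

```text
time: 8.45
tool_pos: [0.6532, -0.1119, 0.1055]
ee_rot: [3.14, -0.005, 0.06]
wrist_force: [-2.1, 1.0, 3.5]
width: 0.0005
```

Request:
step_arm --increments "0 0 0.1 0 0 0; 0 0 0.1 0 0 0; 0 0 0 0 0 0"

```text
time: 8.75
tool_pos: [0.6534, -0.1119, 0.1035]
ee_rot: [3.14, -0.006, 0.06]
wrist_force: [-1.2, -0.7, 1.2]
width: 0.0007
```

Request:
step_arm --increments "0 0 0.15 0 0 0; 0 0 0.15 0 0 0; 0 0 0 0 0 0"

```text
time: 9.05
tool_pos: [0.6535, -0.112, 0.1029]
ee_rot: [3.139, -0.007, 0.06]
wrist_force: [-3.9, 0.3, 7.8]
width: 0.0002
```

Request:
step_arm --increments "0 0 0.15 0 0 0; 0 0 0.1 0 0 0; 0 0 0 0 0 0"

```text
time: 9.35
tool_pos: [0.6536, -0.112, 0.1028]
ee_rot: [3.139, -0.008, 0.06]
wrist_force: [-7.4, 1.6, 15.6]
width: 0.0003
```

The arm has stalled at 15 N with the bar's top at 103 mm; the closed height is 102 mm. I'll retreat, check, then go to the pin.

Request:
step_arm --increments "0 0 -1 0 0 0; 0 0 -3 0 0 0; -1 1 -4 0 0 0; -2 3 -2 0 0 -0.02; -2 4 0 0 0 -0.03" --claw -1

```text
time: 9.85
tool_pos: [0.611, -0.195, 0.2031]
ee_rot: [3.136, -0.015, 0.115]
wrist_force: [-0.3, -0.3, 0.8]
width: 0.037
```

Request:
step_arm --increments "-2 4 0 0 0 0.0; -2 4 0 0 0 0; -2 4 0 0 0 0; -2 4 0 0 0 0; 0 0 0 0 0 0"

```text
time: 10.35
tool_pos: [0.5443, -0.3685, 0.1965]
ee_rot: [3.138, -0.004, 0.103]
wrist_force: [0.3, 1.4, -0.1]
width: 0.0773
```

Run:
```python
from h import *
st(); delta((.492,-.3722,.2),down(-.02))
a=snapshot('side')[150:350,250:480,::-1]; b=snapshot('top')[125:260,300:410,::-1]
cv2.imwrite('pics/s7.png',np.hstack([cv2.resize(a,(460,400)),cv2.resize(b,(326,400))]))
```

```text
t 10.35 clampTCP mm [-119.4 -257.8  196.5] rot [ 3.138 -0.004  0.103] F [ 0.3  1.4 -0.1] w 0.0773
turn first [ 0.003 -0.005  0.123] then shift cm [-5.22  0.47 -0.35]
```

View pics/s7.png

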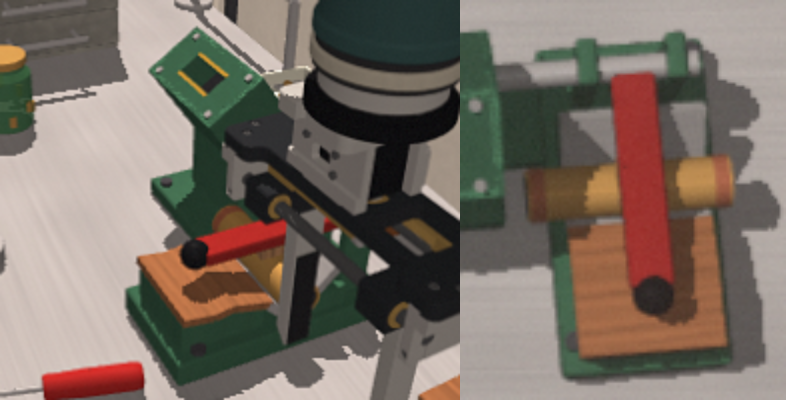

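The jaw is level on the tube, with the ball at (653,295) in the crop. That matches the closed position. Next is the pin.

Request:
step_arm --increments "-1.7 0.1 -0.3 0 0 0.06; -1.7 0.2 0 0 0 0.063; -1.8 0.2 0 0 0 0; 0 0 0 0 0 0; 0 0 0 0 0 0"

```text
time: 10.95
tool_pos: [0.496, -0.3693, 0.2008]
ee_rot: [3.14, -0.007, -0.011]
wrist_force: [0.3, 0.2, -0.4]
width: 0.0943
```

Run:
```python
from h import *
st(); delta((.492,-.3722,.105),down(-.02))
```

```text
t 10.95 clampTCP mm [-167.6 -255.7  200.8] rot [ 3.14  -0.007 -0.011] F [ 0.3  0.2 -0.4] w 0.0943
turn first [ 0.001 -0.007  0.009] then shift cm [-0.39  0.3   9.58]
```

Request:
step_arm --increments "-0.2 0.15 1.5 0 -0.007 0.009; -0.2 0.15 2.5 0 0 0; 0 0 2.5 0 0 0; 0 0 2 0 0 0; 0 0 1 0 0 0"

```text
time: 11.45
tool_pos: [0.4902, -0.3718, 0.1013]
ee_rot: [-3.139, 0.005, -0.021]
wrist_force: [-0.4, 0.4, 0.5]
width: 0.094
```

Request:
step_arm --increments "0 0 0.1 0 0 0; 0 0 0 0 0 0; 0 0 0 0 0 0; 0 0 0 0 0 0; 0 0 0 0 0 0" --claw 1

```text
time: 11.95
tool_pos: [0.4913, -0.3739, 0.1057]
ee_rot: [3.139, -0.0, -0.022]
wrist_force: [0.2, 0.4, 0.6]
width: 0.0576
```

Request:
step_arm --increments "0 0 0 0 0 0; 0 0 0 0 0 0; 0 0 0 0 0 0; 0 0 0 0 0 0; 0 0 0 0 0 0"

```text
time: 12.45
tool_pos: [0.4908, -0.3734, 0.1046]
ee_rot: [3.141, 0.001, -0.022]
wrist_force: [-0.4, 0.1, 0.9]
width: 0.0239
```

Run:
```python
from h import *
o=st(); print(o['tool_pos'])
```

```text
t 12.45 clampTCP mm [-173.1 -259.5  104.6] rot [ 3.141e+00  1.000e-03 -2.200e-02] F [-0.4  0.1  0.9] w 0.0239
[ 0.49079146 -0.37340644  0.10456681]
```

Request:
step_arm --increments "0 0 -0.5 0 0 0; 0 0 -1.5 0 0 0; 0 0 -3 0 0 0; 0 0 -4 0 0 0; 0 0 -4 0 0 0"

```text
time: 12.95
tool_pos: [0.4907, -0.373, 0.2366]
ee_rot: [3.141, 0.002, -0.022]
wrist_force: [1.0, -0.8, -1.1]
width: 0.0236
```

Request:
step_arm --increments "0 0 -4 0 0 0; 0 0 -4 0 0 0; 0 0 -2 0 0 0; 0 0 0 0 0 0"

```text
time: 13.35
tool_pos: [0.4918, -0.3739, 0.3408]
ee_rot: [3.134, -0.007, -0.022]
wrist_force: [-0.1, 0.4, -1.0]
width: 0.0236
```

```bash
cat >> h.py <<'E'
TL=.0946;T=np.radians(35)
RH=RC@Ro.from_euler('y',-T).as_matrix()   # columns: housing x,y,z in world
HO=W((.012,.165,.185))
def tip(o=None):
    o=o or get_obs();R=Ro.from_euler('xyz',o['ee_rot']).as_matrix()
    return RH.T@(o['tool_pos']+R[:,2]*TL-HO)
def goal(hx,hy,hz): return HO+RH@np.array([hx,hy,hz+TL])
RG=down(YAW,T)
E
python3 - <<'E'
from h import *
print(RG.T@RH)
st(); print(tip()); 
delta(goal(0,-.15,.08),RG); delta(goal(0,0,.06),RG); print(C(goal(0,0,.06)))
print('lines',[RH.T@(onz('top',p,z)-HO)*1000 for p,z in(((276.4,183.1),.1773),((275.2,168.6),.1927))])
im=cv2.imread('pics/top0.png');h=cv2.cvtColor(im,cv2.COLOR_BGR2HSV);m=cv2.inRange(h,(18,90,90),(35,255,255))[160:190,250:305]
n,_,s,c=cv2.connectedComponentsWithStats(m);print(s[1:],c[1:]+[250,160])
E
```

```text
[[ 1.00000000e+00  7.08730326e-17 -4.77457557e-17]
 [ 6.86338985e-17 -1.00000000e+00  9.62496510e-17]
 [ 4.77457557e-17 -1.01037249e-16 -1.00000000e+00]]
t 13.35 clampTCP mm [-172.1 -260.   340.8] rot [ 3.134 -0.007 -0.022] F [-0.1  0.4 -1. ] w 0.0236
[-0.11524806 -0.42580091  0.15537998]
turn first [ 0.033  0.604 -0.077] then shift cm [  6.14 -27.5    5.86]
turn first [ 0.033  0.604 -0.077] then shift cm [  6.14 -42.5    7.86]
[-0.07667492  0.165       0.31164091]
lines [array([-13.94949135,   0.39371178,   0.36757467]), array([14.48493929,  0.22561657, -0.74249935])]
[[ 8  7 34  5 80]
 [10 21 33  5 89]] [[274.6        168.6125    ]
 [276.48314607 183.16853933]]
```

Request:
step_arm --increments "0 -2 0 0.006 0.12 -0.015; 0 -2 0 0.006 0.12 -0.015; 0 -2 0 0.006 0.12 -0.015; 0 -2 0 0.006 0.12 -0.015; 0 -2 0 0.006 0.12 -0.015"

```text
time: 13.85
tool_pos: [0.4895, -0.2719, 0.334]
ee_rot: [-3.134, -0.603, 0.054]
wrist_force: [-1.0, 0.1, -2.0]
width: 0.0237
```

Request:
step_arm --increments "0 -4 0 0 0 0; 0 -4 0 0 0 0; 0 -4 0 0 0 0; 0 -4 0 0 0 0; 0 -4 0 0 0 0"

```text
time: 14.35
tool_pos: [0.4772, -0.0722, 0.3339]
ee_rot: [-3.133, -0.597, 0.052]
wrist_force: [0.9, -0.1, -1.9]
width: 0.0239
```

Request:
step_arm --increments "0 -3 0 0 0 0; 0 -3 0 0 0 0; 0 0 0 0 0 0"

```text
time: 14.65
tool_pos: [0.4738, -0.0095, 0.3351]
ee_rot: [-3.134, -0.598, 0.06]
wrist_force: [0.1, -0.7, -1.1]
width: 0.024
```

Run:
```python
from h import *
st(); print(tip()); delta(goal(0,0,.05),RG);print(get_obs()['joint_positions'].round(2))
```

```text
t 14.65 clampTCP mm [-168.2  104.7  335.1] rot [-3.134 -0.598  0.06 ] F [ 0.1 -0.7 -1.1] w 0.024
[-0.06273961 -0.05948734  0.13171305]
turn first [-0.008  0.013  0.   ] then shift cm [ 6.15 -6.03  8.17]
[-0.29 -0.54  1.74  0.21  1.38  1.24]
```

Request:
step_arm --increments "2 -1.4 2 -0.008 0.013 0; 2 -1.4 2 0 0 0; 2.1 -1.4 2 0 0 0; 0 0 1 0 0 0; 0 0 0 0 0 0"

```text
time: 15.15
tool_pos: [0.562, 0.0328, 0.3093]
ee_rot: [3.14, -0.604, 0.054]
wrist_force: [0.4, 1.3, -2.8]
width: 0.0239
```

Run:
```python
from h import *
st(); print(tip()); delta(goal(0,-.018,.01),RG)
a=snapshot('side')[110:310,250:480,::-1]; b=snapshot('top')[125:260,220:330,::-1]
cv2.imwrite('pics/s8.png',np.hstack([cv2.resize(a,(460,400)),cv2.resize(b,(326,400))]))
print('pred tip side', (proj('side',HO+RH@tip())-[250,110])*2,'top',(proj('top',HO+RH@tip())-[220,125])*2.963)
```

```text
t 15.15 clampTCP mm [-77.7 141.7 309.3] rot [ 3.14  -0.604  0.054] F [ 0.4  1.3 -2.8] w 0.0239
[-0.0027716  -0.02377723  0.05868111]
turn first [ 0.005  0.006 -0.005] then shift cm [ 0.22 -0.53  4.87]
pred tip side [180.54448547 123.30318174] top [208.51310243 190.44295994]
```

View pics/s8.png

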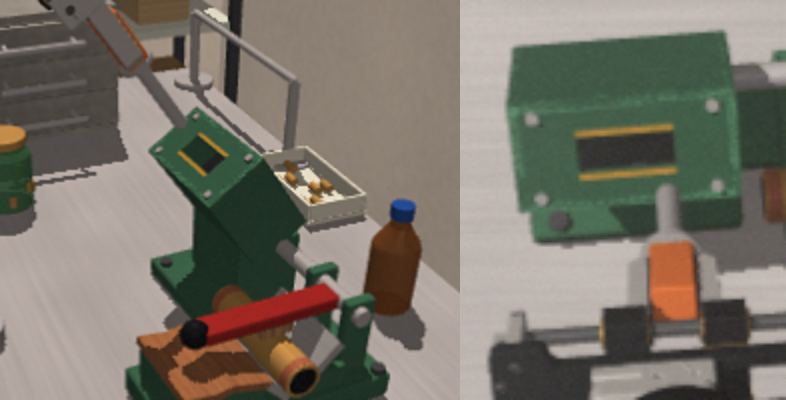

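The pin is held straight. Its tip is seen at (206,187) in the top crop, against a prediction of (208,190). I'll enter at y = -18 mm.

Request:
step_arm --increments "0.1 -0.3 1 0.005 0.006 -0.005; 0.1 -0.2 1.5 0 0 0; 0 0 1.5 0 0 0; 0 0 0.5 0 0 0; 0 0 0 0 0 0"

```text
time: 15.75
tool_pos: [0.5899, 0.0398, 0.2758]
ee_rot: [-3.141, -0.615, 0.06]
wrist_force: [0.6, -0.7, -2.2]
width: 0.0239
```

Run:
```python
from h import *
st(); print(tip()); delta(goal(0,-.018,-.03),RG)
print('pred tip side', (proj('side',HO+RH@tip())-[250,110])*2,'top',(proj('top',HO+RH@tip())-[220,125])*2.963)
```

```text
t 15.75 clampTCP mm [-49.4 147.  275.8] rot [-3.141 -0.615  0.06 ] F [ 0.6 -0.7 -2.2] w 0.0239
[ 0.00216811 -0.01793269  0.01501796]
turn first [-0.    -0.004 -0.   ] then shift cm [-0.18  0.    4.5 ]
pred tip side [202.08791107 149.35728916] top [195.19817577 155.67866736]
```

Request:
step_arm --increments "-0.15 0 0.8 0 0 0; 0 0 0.8 0 0 0; 0 0 0.8 0 0 0; 0 0 0.8 0 0 0; 0 0 0.8 0 0 0"

```text
time: 16.25
tool_pos: [0.6125, 0.0411, 0.2442]
ee_rot: [3.142, -0.618, 0.06]
wrist_force: [0.0, 0.2, -0.4]
width: 0.0236
```

Run:
```python
from h import *
st(); print(tip())
```

```text
t 16.25 clampTCP mm [-26.8 147.  244.2] rot [ 3.142 -0.618  0.06 ] F [ 0.   0.2 -0.4] w 0.0236
[ 0.00289557 -0.01798437 -0.02384282]
```

Request:
step_arm --increments "-0.15 0 0.3 0 -0.007 0; -0.15 0 0.3 0 0 0; 0 0 0.3 0 0 0; 0 0 0.2 0 0 0; 0 0 0 0 0 0"

```text
time: 16.75
tool_pos: [0.616, 0.0413, 0.2341]
ee_rot: [3.141, -0.611, 0.06]
wrist_force: [-0.3, -0.4, -1.0]
width: 0.0241
```

Run:
```python
from h import *
o=st(); print(tip(), RH.T@o['wrist_force'])
```

```text
t 16.75 clampTCP mm [-23.3 147.  234.1] rot [ 3.141 -0.611  0.06 ] F [-0.3 -0.4 -1. ] w 0.0241
[-0.00070624 -0.01803145 -0.03419171] [-0.85524732 -0.41983691 -0.60371597]
```

Request:
step_arm --increments "0 0 0.2 0 0 0; 0 0 0.2 0 0 0; 0 0 0.1 0 0 0; 0 0 0.1 0 0 0; 0 0 0.1 0 0 0"

```text
time: 17.25
tool_pos: [0.62, 0.0416, 0.2284]
ee_rot: [3.141, -0.611, 0.06]
wrist_force: [0.9, -0.0, -1.6]
width: 0.0243
```

Run:
```python
from h import *
o=st(); print(tip(), RH.T@o['wrist_force'])
```

```text
t 17.25 clampTCP mm [-19.2 147.  228.4] rot [ 3.141 -0.611  0.06 ] F [ 0.9 -0.  -1.6] w 0.0243
[-0.0005874  -0.01799833 -0.04112221] [-0.15957977 -0.07015943 -1.793979  ]
```

Request:
step_arm --increments "0 0 0.1 0 0 0; 0 0 0.1 0 0 0; 0 0 0.1 0 0 0"

```text
time: 17.55
tool_pos: [0.621, 0.0417, 0.228]
ee_rot: [3.141, -0.611, 0.061]
wrist_force: [-13.1, -0.7, 9.1]
width: 0.0239
```

Run:
```python
from h import *
o=st(); print(tip(), RH.T@o['wrist_force'])
```

```text
t 17.55 clampTCP mm [-18.3 147.  228. ] rot [ 3.141 -0.611  0.061] F [-13.1  -0.7   9.1] w 0.0239
[-9.94135023e-05 -1.80019473e-02 -4.20485712e-02] [-5.54522793  0.11072199 15.01978718]
```

Contact at the face, 42 mm by my frame and 15 N. I'll ease the force off and sweep towards +y.

Request:
step_arm --increments "0 0 -0.1 0 0 0; 0 -0.1 0 0 0 0; 0 -0.1 0 0 0 0; 0 -0.1 0 0 0 0; 0 -0.1 0 0 0 0"

```text
time: 18.05
tool_pos: [0.6212, 0.0452, 0.2278]
ee_rot: [3.141, -0.613, 0.06]
wrist_force: [-0.8, -0.5, -1.0]
width: 0.0239
```

Run:
```python
from h import *
o=st(); print(tip().round(4), (RH.T@o['wrist_force']).round(1))
```

```text
t 18.05 clampTCP mm [-17.9 150.5 227.8] rot [ 3.141 -0.613  0.06 ] F [-0.8 -0.5 -1. ] w 0.0239
[ 0.0003 -0.0146 -0.0424] [-1.3 -0.5 -0.4]
```

Request:
step_arm --increments "0 0 0.08 0 0 0; 0 0 0 0 0 0"

```text
time: 18.25
tool_pos: [0.6212, 0.0459, 0.2255]
ee_rot: [-3.141, -0.611, 0.06]
wrist_force: [-0.2, -0.8, -1.4]
width: 0.0236
```

Run:
```python
from h import *
o=st(); print(tip().round(4), (RH.T@o['wrist_force']).round(1))
```

```text
t 18.25 clampTCP mm [-17.7 151.3 225.5] rot [-3.141 -0.611  0.06 ] F [-0.2 -0.8 -1.4] w 0.0236
[-0.0011 -0.0137 -0.0444] [-1.1 -0.7 -1. ]
```

Request:
step_arm --increments "0 0 0.1 0 0 0; 0 0 0.1 0 0 0; 0 0 0.1 0 0 0; 0 0 0 0 0 0"

```text
time: 18.65
tool_pos: [0.6231, 0.0461, 0.2234]
ee_rot: [-3.141, -0.611, 0.06]
wrist_force: [-0.1, 1.0, -1.3]
width: 0.0236
```

Run:
```python
from h import *
o=st(); print(tip().round(4), (RH.T@o['wrist_force']).round(1))
```

```text
t 18.65 clampTCP mm [-15.9 151.4 223.4] rot [-3.141 -0.611  0.06 ] F [-0.1  1.  -1.3] w 0.0236
[-0.0008 -0.0136 -0.0471] [-0.8  1.  -1. ]
```

Request:
step_arm --increments "0 -0.1 0.2 0 0 0; 0 -0.05 0.2 0 0 0; 0 0 0.2 0 0 0; 0 0 0.2 0 0 0; 0 0 0 0 0 0"

```text
time: 19.15
tool_pos: [0.6275, 0.0474, 0.2166]
ee_rot: [3.141, -0.61, 0.06]
wrist_force: [0.5, -0.3, -0.9]
width: 0.0239
```

Run:
```python
from h import *
o=st(); print(tip().round(4), (RH.T@o['wrist_force']).round(1))
```

```text
t 19.15 clampTCP mm [-11.4 152.4 216.6] rot [ 3.141 -0.61   0.06 ] F [ 0.5 -0.3 -0.9] w 0.0239
[-0.0011 -0.0126 -0.0553] [-0.1 -0.3 -1. ]
```

In the hole with no side force. I'll push on.

Request:
step_arm --increments "0 0 0.3 0 0 0; 0 0 0.3 0 0 0; 0 0 0.3 0 0 0; 0 0 0.3 0 0 0; 0 0 0.3 0 0 0"

```text
time: 19.65
tool_pos: [0.6363, 0.0481, 0.2046]
ee_rot: [3.141, -0.611, 0.06]
wrist_force: [-0.1, -0.0, -1.7]
width: 0.024
```

Request:
step_arm --increments "0 0 0.2 0 0 0; 0 0 0.2 0 0 0; 0 0 0.2 0 0 0; 0 0 0.2 0 0 0; 0 0 0 0 0 0"

```text
time: 20.15
tool_pos: [0.6407, 0.0483, 0.198]
ee_rot: [3.142, -0.611, 0.06]
wrist_force: [0.1, 0.3, -0.7]
width: 0.0237
```

Run:
```python
from h import *
o=st(); print(tip().round(4), (RH.T@o['wrist_force']).round(1))
```

```text
t 20.15 clampTCP mm [  1.8 152.5 198. ] rot [ 3.142 -0.611  0.06 ] F [ 0.1  0.3 -0.7] w 0.0237
[-0.0009 -0.0125 -0.0782] [-0.3  0.3 -0.6]
```

Request:
step_arm --increments "0 0 0.2 0 0 0; 0 0 0.2 0 0 0; 0 0 0.1 0 0 0; 0 0 0.1 0 0 0; 0 0 0.1 0 0 0"

```text
time: 20.65
tool_pos: [0.6448, 0.0486, 0.1926]
ee_rot: [3.142, -0.611, 0.06]
wrist_force: [-0.7, 0.4, -0.8]
width: 0.024
```

Request:
step_arm --increments "0 0 0.1 0 0 0; 0 0 0.1 0 0 0; 0 0 0 0 0 0"

```text
time: 20.95
tool_pos: [0.6456, 0.0486, 0.1915]
ee_rot: [3.141, -0.611, 0.06]
wrist_force: [-4.1, -0.9, 1.4]
width: 0.024
```

Run:
```python
from h import *
o=st(); print(tip().round(4), (RH.T@o['wrist_force']).round(1))
```

```text
t 20.95 clampTCP mm [  6.8 152.5 191.5] rot [ 3.141 -0.611  0.06 ] F [-4.1 -0.9  1.4] w 0.024
[-0.0005 -0.0125 -0.0863] [-2.6 -0.7  3.5]
```

Request:
step_arm --increments "0 0 0.1 0 0 0; 0 0 0.1 0 0 0; 0 0 0 0 0 0"

```text
time: 21.25
tool_pos: [0.6457, 0.0486, 0.1915]
ee_rot: [3.141, -0.61, 0.061]
wrist_force: [-16.4, -0.9, 10.2]
width: 0.0239
```

Run:
```python
from h import *
o=st(); print(tip().round(4), (RH.T@o['wrist_force']).round(1))
b=snapshot('top')[125:260,220:330,::-1];a=snapshot('side')[110:310,250:480,::-1]
cv2.imwrite('pics/s9.png',np.hstack([cv2.resize(a,(460,400)),cv2.resize(b,(326,400))]))
```

```text
t 21.25 clampTCP mm [  6.9 152.5 191.5] rot [ 3.141 -0.61   0.061] F [-16.4  -0.9  10.2] w 0.0239
[-0.0005 -0.0126 -0.0864] [-7.6  0.1 17.7]
```

View pics/s9.png

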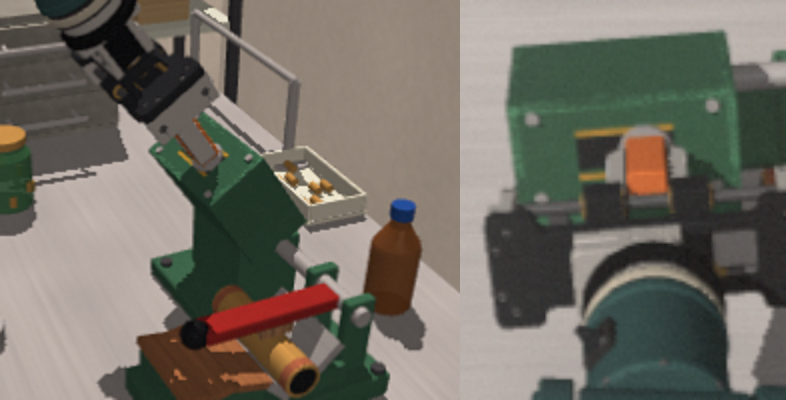

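The pin has stalled at 18 N and the collar looks seated, at (647,145) in the crop. I'll ease off, release and back out along the axis.

Request:
step_arm --increments "0 0 -0.2 0 0 0; 0 0 0 0 0 0; 0 0 0 0 0 0; 0 0 0 0 0 0; 0 0 0 0 0 0" --claw 0

```text
time: 21.85
tool_pos: [0.646, 0.0486, 0.1906]
ee_rot: [3.142, -0.611, 0.06]
wrist_force: [0.4, -0.3, -0.9]
width: 0.0466
```

Request:
step_arm --increments "0 0 -0.5 0 0 0; 0 0 -2 0 0 0; 0 0 -3 0 0 0; 0 0 -4 0 0 0; 0 0 -4 0 0 0"

```text
time: 22.35
tool_pos: [0.5674, 0.044, 0.3022]
ee_rot: [-3.142, -0.61, 0.06]
wrist_force: [0.3, -0.6, 0.0]
width: 0.0469
```

Request:
step_arm --increments "-3 0 -3 0 0 0; -4 0 -2 0 0 0; -4 0 -2 0 0 0; -3 0 0 0 0 0; 0 0 0 0 0 0"

```text
time: 22.85
tool_pos: [0.4115, 0.0347, 0.2769]
ee_rot: [3.141, -0.611, 0.059]
wrist_force: [0.1, -0.6, 1.5]
width: 0.047
```

Run:
```python
from h import *
o=st()
b=snapshot('top')[:,:,::-1];a=snapshot('side')[110:310,250:480,::-1]
cv2.imwrite('pics/s10f.png',b)
cv2.imwrite('pics/s10.png',np.hstack([cv2.resize(a,(460,400)),cv2.resize(b[125:260,220:330],(326,400))]))
Z=-.085  # predicted handle top / collar at full home
y=-.0126
print('pred collar', [(proj('top',HO+RH@np.array([0,y,z]))-[220,125])*2.963 for z in(.005,.06)],[(proj('side',HO+RH@np.array([0,y,z]))-[250,110])*2 for z in(.005,.06)])
a0=cv2.imread('pics/top0.png')
for n,bx in(('jar',(100,230,165,290)),('ring',(245,290,300,345)),('screw',(365,255,395,350))):
    x0,y0,x1,y1=bx;print(n,np.abs(a0[y0:y1,x0:x1].astype(int)-b[y0:y1,x0:x1]).mean())
```

```text
t 22.85 clampTCP mm [-227.8  152.6  276.9] rot [ 3.141 -0.611  0.059] F [ 0.1 -0.6  1.5] w 0.047
pred collar [array([186.41362387, 152.99565501]), array([188.3226549 , 190.48333021])] [array([202.71790813, 154.95093141]), array([176.00878041, 119.36134255])]
jar 8.41905982905983
ring 21.066446280991734
screw 17.50783625730994
```

View pics/s10.png

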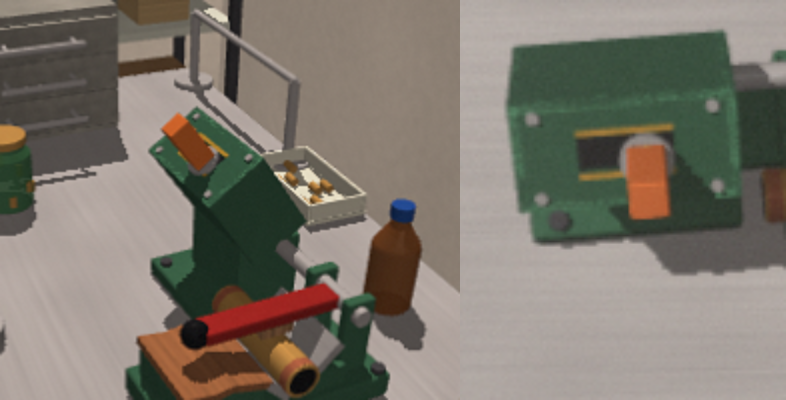

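The pin stands in the slot, released, and the jaw and tube are unchanged. I'll check the seating numerically, comparing the orange mask with projections for a fully home pin.

Run:
```python
from h import *
for n,ro in(('top',(255,150,305,215)),('side',(320,160,365,205))):
    im=np.ascontiguousarray(snapshot(n)[:,:,::-1]); h=cv2.cvtColor(im,cv2.COLOR_BGR2HSV)
    x0,y0,x1,y1=ro; m=cv2.inRange(h,(4,170,90),(15,255,255))[y0:y1,x0:x1]
    k,l,s,c=cv2.connectedComponentsWithStats(m); i=1+s[1:,4].argmax(); b=s[i]
    print(n,'mask box',b[0]+x0,b[1]+y0,b[0]+b[2]+x0,b[1]+b[3]+y0,'cen',c[i]+[x0,y0],'area',b[4])
    for out in(0,.003,.006,.012):
        P=np.array([proj(n,HO+RH@np.array([a,-.0126+d,z+out])) for a in(-.012,.012) for d in(-.012,.012) for z in(.005,.06)])
        M=cv2.moments(cv2.convexHull(P.astype(np.float32)));print(out,'box',P.min(0).round(1),P.max(0).round(1),'cen',round(M['m10']/M['m00'],1),round(M['m01']/M['m00'],1))
    cv2.imwrite(f'pics/f_{n}.png',im)
a=cv2.imread('pics/f_top.png')[140:205,240:310];b=cv2.imread('pics/f_side.png')[150:215,310:380]
cv2.imwrite('pics/s11.png',np.hstack([cv2.resize(i,(400,371),interpolation=2) for i in(a,b)]))
```

```text
top mask box 277 174 290 199 cen [282.85517241 186.12068966] area 290
0 box [275.8 170.1] [290.9 196. ] cen 283.2 183.1
0.003 box [275.8 170.7] [291.  196.7] cen 283.2 183.8
0.006 box [275.8 171.4] [291.  197.5] cen 283.2 184.5
0.012 box [275.9 172.7] [291.1 199. ] cen 283.3 185.9
side mask box 331 167 357 195 cen [343.75675676 180.32132132] area 333
0 box [330.8 163.4] [358.6 193.8] cen 344.7 178.5
0.003 box [330.  162.4] [357.9 192.9] cen 344.0 177.6
0.006 box [329.2 161.4] [357.2 192. ] cen 343.3 176.6
0.012 box [327.7 159.3] [355.8 190.1] cen 341.8 174.6
```

View pics/s11.png

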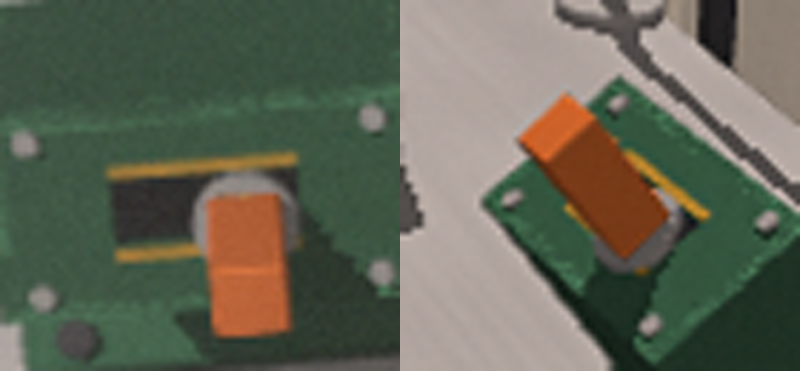

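Request:
step_arm --increments "0 3 -3 0 0 0; 0 4 -3 0 0 0; 0 4 0 0 0 0; 0 4 0 0 0 0; 0 4 0 0 0 0"

```text
time: 23.55
tool_pos: [0.3955, -0.1546, 0.3252]
ee_rot: [3.141, -0.61, 0.058]
wrist_force: [0.1, 0.5, 0.4]
width: 0.0468
```

Request:
step_arm --increments "0 4 0 0 0 0; 0 4 0 0 0 0; 0 4 0 0 0 0; 0 4 0 0 0 0; 0 0 0 0 0 0"

```text
time: 24.05
tool_pos: [0.4047, -0.3167, 0.3211]
ee_rot: [-3.135, -0.606, 0.051]
wrist_force: [0.4, 0.4, -0.1]
width: 0.0473
```

Run:
```python
from h import *
st()
for n in('top','side'):
    b=np.ascontiguousarray(snapshot(n)[:,:,::-1]);cv2.imwrite(f'pics/g_{n}.png',b);a=cv2.imread(f'pics/{n}0.png')
    for nm,bx in {'top':(('jar',(100,230,165,290)),('ring',(250,295,295,340)),('screw',(368,258,392,348))),'side':(('jar',(235,170,270,220)),('ring',(215,258,256,292)),('screw',(218,328,326,360)))}[n]:
        x0,y0,x1,y1=bx;r=[cv2.cvtColor(i[y0:y1,x0:x1],cv2.COLOR_BGR2GRAY).astype(np.float32) for i in(a,b)]
        print(n,nm,round(float(np.abs(r[0]-r[1]).mean()),1),np.round(cv2.phaseCorrelate(*r),2) if 0 else cv2.phaseCorrelate(r[0],r[1]))
```

```text
t 24.05 clampTCP mm [-255.6 -197.8  321.1] rot [-3.135 -0.606  0.051] F [ 0.4  0.4 -0.1] w 0.0473
top jar 2.7 ((-0.01155847681000921, 0.012866860061983232), 1.0096165787290643)
top ring 2.9 ((0.4575476118179225, 0.40105940476199464), 0.9513451620973187)
top screw 2.7 ((-0.10460958353401217, 0.07313462017737038), 0.9912792768743303)
side jar 45.3 ((2.888246999230958, -0.4144344614822515), 0.05302912036577861)
side ring 16.7 ((0.5192318505531937, 0.10205650507714026), 0.8688387885505771)
side screw 8.6 ((-0.00699787787891637, 0.005109252809452514), 0.9990407018749802)
```

The bystanders have not moved: the jar, ring and screwdriver all register within 0.6 px, and the side jar box is hidden by the arm. I'll hand in now.

```bash
python3 -c "
from bench import *
print(close_job())"
```

```text
the job is handed in; nothing more can be done
None
```

The job is done and handed in at about 24 s of the 72 s allowed; the hand-in gave no verdict.

- **Tube:** I pushed it over the crest with the open fingers and it rolled into the vee by itself. It settled lengthways, about 4 mm off centre (limit 25 mm).
- **Clamp arm:** I pushed it down until it stalled at 15 N with its top at 103 mm. The closed height is 102 mm, and the camera views show it level on the tube.
- **Locking pin:** I took the pin from its stand and put it through the slot. It touched the hidden face at y ≈ -18 mm; sweeping towards +y, it dropped in by about -14 mm. I pushed it home at y ≈ -12.5 mm until it stalled at 18 N, then released it.

**Checks that did not fully agree**
- **Face depth:** in my frame the hidden face was at 42 mm instead of 40. The pin then went 44.4 mm past it, against 45 mm nominal.
- **Pin position after release:** the handle sits 2–3 pixels (about 5 mm) down-slope of the predicted axis. I take this as the pin settling in the hole's play, because the collar looks flush on the cover in both views.
- **Bystanders:** in the top view the jar, ring gauge and screwdriver match the start within 0.6 pixel. The side-view jar comparison was unusable, I think because the arm was in front of it.
- **Final picture:** the last overall picture could not be viewed because I had reached the 12-picture limit. The seating judgement therefore rests on the close-ups taken just after release.

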